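Rock a jammed heating block out of its well

TASK

The aluminium heating block with the upright carrying handle is held tight in its well of the dry-block heater by a sprung catch at each end. Take it by the handle bar and rock it side to side, freeing first one end (either one) and then the other, then lift it just clear of the heater, no more than a few centimetres above it and over its own well. Finish still holding it there, hanging roughly upright and touching nothing but the gripper; leave the other block with the capped tubes and everything else where it is.

Things in the scene. Friction and masses are not known exactly. Their poses are not given: they have to be found in the camera images.
- heater: White dry-block heater fixed to the bench. Origin: middle of its row of two wells, at bench height; x away from its grey control panel (panel at x -84 to -133 mm), y left along the row, z up. Housing x -85 to 70, y -135 to 135 mm, flat deck 62 mm above the bench. Wells centred at y +60 and -60 mm; either may hold the block with the handle, the other holds the one with tubes.
- well_left (a point): Floor centre of the left well (heater y +60), 30 mm above the bench. Both wells: 60 mm in x, 74 mm in y, 32 mm deep. At each y end a polished steel bead along x (radius 3.5 mm, centre 8.5 mm above the floor, 28 mm from the well's centre) can be pushed outwards up to 7 mm against a spring: 14 N at first plus 1.4 N per mm.
- well_right (a point): Floor centre of the right well (heater y -60). Same as the left one.
- block_bar (a point): Centre of the handle bar of the block to take out: round rod, 13 mm diameter, along the block's x, 36 mm free between two posts (10 mm thick, at x +-25 mm), 100 mm above the block's underside, 55 mm above its top face. Axes are the block's: x along the bar, y end to end (the rocking direction, along the row of wells), z up. The bar can turn in a grip.
- block: The block to take out, aluminium, 0.34 to 0.55 kg, 56 mm in x, 48 in y, 45 high; origin: centre of underside; seated it stands on the well floor, 13 mm proud of the deck. Along the foot of each y end a rib reaches y +-28.5 mm, 3 mm high, bevelled at 45 degrees above. A bead lies over each rib and holds that end down with 15 to 30 N, so a straight pull must beat both.
- block_left (a point): Lower outer edge of the left rib (block y +28.5 mm, underside). 30 mm above the bench seated. Pushing the bar sideways about 30 mm (15 to 20 N) tips the block 14 degrees or more over its opposite foot and slips this rib up past its bead, which springs back under it and keeps that end up, edge about 43 mm above the bench.
- block_right (a point): Lower outer edge of the right rib (block y -28.5 mm, underside), likewise. With one end up on its bead, rocking the bar back the other way with a slight upward pull, until the block leans a few degrees past upright, turns it over the raised end and frees the second rib. Then nothing holds it.
- block_base (a point): Centre of the block's underside, 100 mm below the bar's centre.
- tube_block: The other aluminium block, same body, no handle, holding four short glass tubes with white caps (tops 74 mm above its underside, 104 mm above the bench). Origin: centre of its underside. Stays in its well.
- amber_bottle: Small amber bottle, 28 mm wide, 50 mm high, standing on the heater's deck near its back (+x) left corner. Origin: centre of its base. Leave alone.
- beaker: Glass beaker, 68 mm wide, 90 mm high, on the bench left of the heater. Leave alone.
- molecule: Ball-and-rod molecule model, one black and four red balls, about 75 mm across, on the bench right of the heater. Leave alone.
- reagent_jar: Amber jar with black lid, 60 mm wide, 100 mm high, on the bench left of the heater. Leave alone.
- screwdriver: Slim screwdriver with a red handle lying on the bench right of the heater. Leave alone.
- stopper: Cork stopper, 36 mm wide, 28 mm high, on the bench just right of the heater. Leave alone.
- brass_weight: Brass weight with a knob, 40 mm wide, 60 mm high, on the bench just left of the heater. Leave alone.
There are look-alikes about, which are no part of the job. What is shaped like the block but blue or yellow is not meant.

How it is judged:
On the way, in this order (a step that is already met when the one before it is completed fails the run):
1. one end of the block is up on its catch while the other end is still held down (((z of block_left in the frame of heater above 0.0405 m and z of block_right in the frame of heater below 0.0365 m) or (z of block_right in the frame of heater above 0.0405 m and z of block_left in the frame of heater below 0.0365 m))), for 0.1 s.
2. the other end is freed too: both ends are up past their catches (z of each of block_left, block_right in the frame of heater above 0.0405 m), for 0.1 s.
At the end, for the whole second after the job is handed in: Block hangs still in the grip, tilt under 20 deg, lower edges 2 mm or more above the heater's deck, underside at most 60 mm above it, within 110 mm of its start, touching neither heater nor other block. Other block within 15 mm, all else within 30 mm of the start (z of each of block_left, block_right in the frame of heater above 0.064 m and z of block_base in the frame of heater below 0.122 m and distance of block_base from where it was at the start of the episode below 0.11 m and angle between block_bar's own z axis and vertical below 0.35 rad and contact force between block and heater below 0.05 N and contact force between block and tube_block below 0.05 N and contact force between the fingers and block above 1 N and linear speed of block below 0.03 m/s and distance of tube_block from where it was at the start of the episode below 0.015 m and distance of each of amber_bottle, beaker, molecule, reagent_jar, screwdriver, stopper, brass_weight from where it was at the start of the episode below 0.03 m); the arm keeps its last pose, push and grip.
It fails at once if the block with the tubes is disturbed (distance of tube_block from where it was at the start of the episode above 0.015 m).
It fails at once if another thing on the bench or heater is knocked away (distance of any of amber_bottle, beaker, molecule, reagent_jar, screwdriver, stopper, brass_weight from where it was at the start of the episode above 0.03 m).
It also fails if it takes over 35 s, if anything falls off the work surface, if the arm or the gripper's body presses on something with over 40 N, if the wrist force passes 120 N, or if a joint passes its speed limit or range.

ROBOT

A 6-joint arm with a two-finger parallel gripper is mounted at the origin on the work surface. World frame = base frame: x ahead of the robot, y to its left, z up, the work surface at z = 0. Lengths are in m, angles in rad, forces in N, time in s.
With the tool pointing down it reaches from about 0.375 to 0.75 m from the base axis. Payload 9 kg.
Tool frame: the origin (TCP) lies midway between the tips of the shut fingers; the grasp point (between the pads) lies 19 mm behind it; z points along the fingers, y is the line along which they close (so a half turn about z gives the same grasp; the last joint's range is limited). The gripper opens to 85 mm and grips with 20 to 120 N. Pads are 22 mm wide; open, the fingers measure 114 mm over their backs; the gripper's body (76 mm by 85 mm) begins 54 mm behind the grasp point. The pads swing forward as they close: fully open they stand 13 mm farther back than shut.
Start: joints at [-1.488, 0.104, 0.097, 1.564, 0, 1.353], TCP at [0.178, -0.573, 0.231] pointing down, gripper open.
Joint ranges: [-2.99, 2.99], [-0.84, 1.86], [-1.1, 1.16], [-1.84, 2.11], [-1.51, 1.56], [-3.14, 3.14]. Speed limits (rad/s): [2.22, 2.22, 2.57, 3.14, 3.14, 3.14].

INTERFACE

Orientations are given as a unit quaternion [w, x, y, z].
In Python, from station import sense, camera, sign_off, regions_of, landmark_of gives the robot as it stands.
- The arm moves only by the tool servo_tool, never from a script. Its argument "motion" is a list of rows, each a list of 7 numbers: the opening, from -1 (shut) to 1 (fully open), so that 0 is half open, then the shift along the tool's x, y, z as a fraction of full scale, then the turn, a rotation vector about the tool's x, y, z as a fraction of full scale. A call has 1 to 8 rows; each row shifts and turns the commanded pose from where the row before left it, along the tool's axes as they then stand; what a row does not reach is not made up. Full scale, the value 1, is 50 mm for a shift and 10 degrees for a turn. A row lasts 1/8 s, in which the tool goes at most 62.5 mm and 10.7 degrees, less where a joint would pass 70% of its speed; a pose out of reach is approached as far as the arm can. A call with a number of a shift or a turn outside -1 to 1 is refused whole. A call with a gripper value outside its range is refused whole. The fingers move at their own pace and stop on an object; "grip_force" is the grip in N (left out, the last holds). Time passes only in rows, so rows that do not move let the fingers close. It gives the time, the measured TCP pose, the force, the opening and the grip force at its end, in the units of the state.
- sense(): the state, without advancing time (a new reading comes with each control period).
- camera(name): name is "scene" or "top" or "wrist"; returns a dict with "image" (420x560x3 uint8, red, green, blue), "range_z" (420x560 float32, m along the optical axis (not along the pixel's ray), 0 where there is no reading), "vertical_fov" (degrees; the focal length in pixels is half the picture's height over the tangent of half this angle, whatever the lens; pixels are square), "cx", "cy" (the principal point, pixels), "dist" ([k1, k2, p1, p2, k3] as OpenCV has them; the pictures are not rectified), "R" (3x3) and "t" (3): a world point X has camera coordinates R X + t. Camera axes: x right, y down, z forward; pixel columns grow to the right and rows downward; lengths in m; the calibration is good to about 2 mm. A picture is of the moment at which its call begins.
- sign_off(): hands the job in; it is judged then, once.
Trained networks look in the newest picture that a camera, given by its name, has taken for a name from the list of things; names that differ only in an ending like _2 or _b are one class to them, and where a whole thing is asked for, a point or a joint stands for the part that bears it (a point fixed in the world has none). Each returns a list of dicts, best first, with "score" (0 to 1); they miss things now and then, are a little off and sometimes report something else, mostly with a low value. They report only what shows in the picture. A call takes as long as a camera call. They do not tell look-alikes from the thing itself.
- regions_of(camera, thing): "region" (420x560 bool, what is visible of it) and "box" ([centre column, centre row, width, height] in pixels, round what is visible of it).
- landmark_of(camera, thing): "pixel" ([column, row] in pixels: a listed point, or the origin of a listed thing).
The state is a dict: "clock": time; "q": joint angles; "qvel": joint speeds; "effort": joint torques, N m; "tcp_pos": TCP position; "ee_rot": TCP orientation; "contact_force": force on the tool from outside, world axes, zero at the start; "ft_torque": the same for the moment, N m; "finger_gap": opening from 0.0 (shut) to 1.0 (fully open); "grip_force": force on a finger pad.
Only numpy, scipy, OpenCV 4.12 (cv2) and the standard library are available. Lean on these libraries where they do the work, as an engineer would, in place of code of your own. Each camera call takes 0.05 s, during which the arm holds its last target. There are 200 camera calls.

## Working session

There is one attempt and no reset: what is moved stays moved. The work goes in short steps, Python scripts to look and compute and a tool call to move; the robot and the scene stay as the last step left them, time stands still between calls to the robot, and variables do not carry over. Pictures are saved under pics/ and viewed, at most 10 in all, crops included, and the job is handed in when it is done.

Besides the shell and the picture viewer there is one more tool, called after "Request:" in YAML: its name, and indented under it one key for each argument. servo_tool: Moves the arm, as the interface text tells. Shift numbers are shares of 50 mm and turn numbers shares of 10 degrees, none past 1 either way. Its arguments: {"type":"object","properties":{"motion":{"type":"array"},"grip_force":{"type":"number"}},"required":["motion"]}

```bash
mkdir -p pics; cat > h.py <<'E'
import numpy as np, cv2
from station import sense, camera, sign_off, regions_of, landmark_of
def K(c):
    f=c["image"].shape[0]/2/np.tan(np.radians(c["vertical_fov"])/2)
    return np.array([[f,0,c["cx"]],[0,f,c["cy"]],[0,0,1.]])
def save(c,n): cv2.imwrite(f"pics/{n}.png",c["image"][...,::-1])
def cloud(c):
    h,w=c["range_z"].shape
    u,v=np.meshgrid(np.arange(w),np.arange(h))
    p=cv2.undistortPoints(np.stack([u,v],-1).reshape(-1,1,2).astype(np.float64),K(c),np.array(c["dist"])).reshape(h,w,2)
    z=c["range_z"].astype(float)
    P=np.dstack([p*z[...,None],z])
    return (P-np.array(c["t"]))@np.array(c["R"])
def ray(c,px):
    p=cv2.undistortPoints(np.array([[px]],float),K(c),np.array(c["dist"])).ravel()
    R=np.array(c["R"]); return -R.T@np.array(c["t"]), R.T@np.array([p[0],p[1],1])
def at_z(c,px,z):
    o,d=ray(c,px); return o+d*(z-o[2])/d[2]
E
python3 - <<'E'
from h import *
s=sense();print(s["tcp_pos"],s["ee_rot"],s["clock"])
for n in("scene","top"):
    c=camera(n);save(c,n+"0")
    P=cloud(c)
    for t,z in (("heater",0),("block_bar",.13),("block",.03),("tube_block",.03),("well_left",.03),("well_right",.03)):
        for r in landmark_of(n,t)[:3]:
            print(n,t,round(r["score"],2),np.round(r["pixel"]),np.round(at_z(c,r["pixel"],z),3))
E
```

```text
[ 0.17774715 -0.5727046   0.23052257] [-6.73675521e-04  9.88715461e-01  1.49804136e-01  6.88245255e-05] 0.0
scene heater 0.91 [282. 258.] [0.575 0.045 0.   ]
scene heater 0.22 [266. 212.] [ 0.435 -0.123  0.   ]
scene block_bar 0.73 [262. 211.] [ 0.588 -0.007  0.13 ]
scene block_bar 0.7 [243. 186.] [ 0.526 -0.124  0.13 ]
scene block_bar 0.57 [302. 182.] [ 0.415 -0.011  0.13 ]
scene block 0.73 [298. 211.] [ 0.41  -0.025  0.03 ]
scene block 0.71 [242. 216.] [ 0.528 -0.134  0.03 ]
scene block 0.7 [230. 238.] [ 0.62 -0.09  0.03]
scene tube_block 0.69 [300. 263.] [0.591 0.111 0.03 ]
scene tube_block 0.68 [272. 249.] [0.589 0.023 0.03 ]
scene tube_block 0.45 [305. 260.] [0.576 0.114 0.03 ]
scene well_left 0.65 [304. 261.] [0.578 0.114 0.03 ]
scene well_right 0.84 [267. 244.] [0.583 0.    0.03 ]
top heater 0.89 [255. 195.] [0.591 0.06  0.   ]
top block_bar 0.87 [333. 224.] [ 0.492 -0.162  0.13 ]
top block_bar 0.86 [277. 189.] [ 0.588 -0.006  0.13 ]
top block_bar 0.35 [288. 192.] [ 0.58  -0.038  0.13 ]
top block 0.89 [289. 268.] [ 0.37  -0.045  0.03 ]
top block 0.58 [276. 195.] [ 0.587 -0.001  0.03 ]
top block 0.37 [278. 195.] [ 0.587 -0.01   0.03 ]
top tube_block 0.75 [222. 174.] [0.649 0.161 0.03 ]
top tube_block 0.72 [238. 194.] [0.587 0.11  0.03 ]
top well_left 0.83 [234. 194.] [0.589 0.121 0.03 ]
top well_left 0.45 [275. 195.] [0.586 0.    0.03 ]
```

```bash
python3 - <<'E'
from h import *
c=camera("top");P=cloud(c)
im=c["image"]
cv2.imwrite("pics/topcrop.png",cv2.resize(im[130:300,190:390],None,fx=4,fy=3.5,interpolation=2)[:,:800,::-1])
c2=camera("scene");cv2.imwrite("pics/scenecrop.png",cv2.resize(c2["image"][140:320,150:390],None,fx=3.3,fy=3.3,interpolation=2)[...,::-1])
# handle bar points near (0.588,-.006)
for cc in (c,c2):
    Q=cloud(cc).reshape(-1,3)
    m=(abs(Q[:,0]-.588)<.05)&(abs(Q[:,1]+.006)<.04)&(Q[:,2]>.118)&(Q[:,2]<.15)
    q=Q[m];print(len(q));
    if len(q)>5:
        print(q.min(0).round(4),q.max(0).round(4),q.mean(0).round(4),np.median(q,0).round(4));w,v=np.linalg.eigh(np.cov(q[:,:2].T));print(np.sqrt(w),v[:,1],np.degrees(np.arctan2(v[1,1],v[0,1])))
        r=cv2.minAreaRect(q[:,:2].astype(np.float32)*1000);print(r)
    m=(abs(Q[:,2]-.062)<.005)&(abs(Q[:,0]-.585)<.15)&(abs(Q[:,1]-.057)<.2)
    print("deck",m.sum(),cv2.minAreaRect(Q[m][:,:2].astype(np.float32)*1000), np.median(Q[m][:,2]))
E
```

```text
93
[ 0.5547 -0.0093  0.1201] [0.6134 0.0025 0.1391] [ 0.5824 -0.0034  0.1334] [ 0.5821 -0.0034  0.1336]
[0.0036599  0.01570886] [-0.99996829 -0.00796308] -179.54374448090405
((584.0408935546875, -3.419529438018799), (58.719852447509766, 11.133390426635742), 0.9593983292579651)
deck 3767 ((564.26220703125, 50.608184814453125), (179.39720153808594, 382.6273498535156), 0.18488328158855438) 0.06137360031602255
119
[ 0.5577 -0.0099  0.118 ] [0.6167 0.0037 0.1392] [ 0.5891 -0.0011  0.1314] [ 0.5898 -0.0007  0.1331]
[0.00281639 0.01814904] [-0.99997194  0.00749112] 179.57078660157038
((587.1348876953125, -3.189779281616211), (12.900734901428223, 58.989376068115234), 88.30558776855469)
deck 3378 ((569.825927734375, 50.685638427734375), (174.5484619140625, 385.8729553222656), 0.26645800471305847) 0.061955082203490365
```

View pics/topcrop.png

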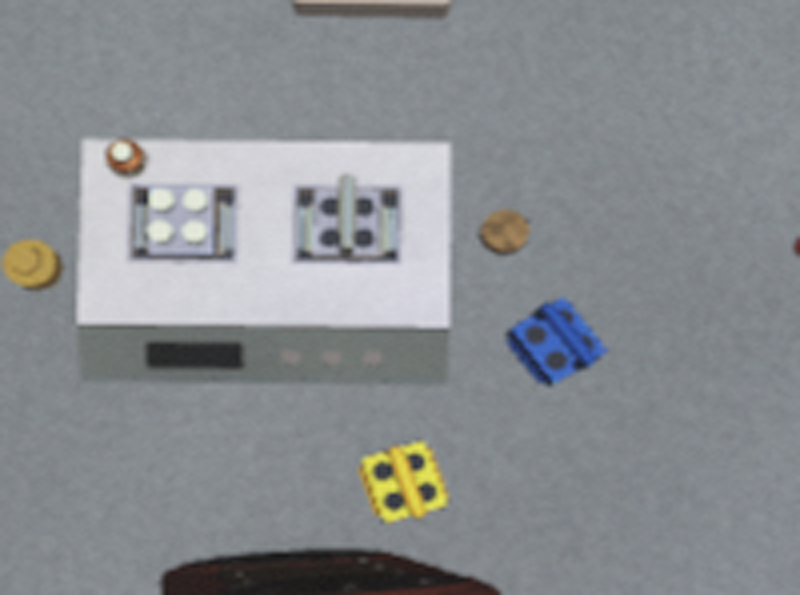

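View pics/scenecrop.png

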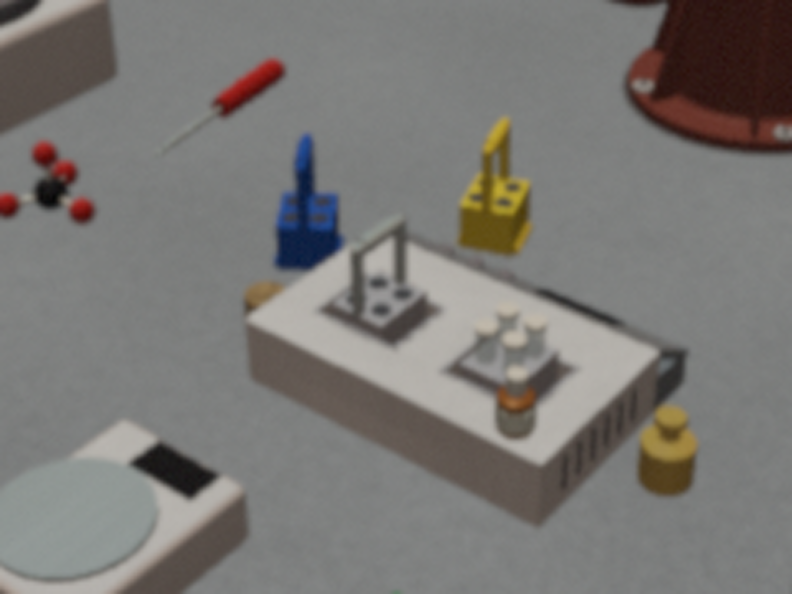

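The candidates in the top view are the aluminium block in the right well (277,193), the blue block (329,228) and the yellow block (291,268). Only the first is aluminium, has a handle and sits in a well, so it is the one meant, and both crops confirm it. The tube block is in the left well at (238,194). The bar centre is at about (0.586, -0.003, 0.130). The wrist has to turn half way round first, because the other grasp is at joint 6's limit.

Request:
servo_tool:
  motion:
    - [1, 0, 0, 0, 0, 0, -1]
    - [1, 0, 0, 0, 0, 0, -1]
    - [1, 0, 0, 0, 0, 0, -1]
    - [1, 0, 0, 0, 0, 0, -1]
    - [1, 0, 0, 0, 0, 0, -1]
    - [1, 0, 0, 0, 0, 0, -1]
    - [1, 0, 0, 0, 0, 0, -1]
    - [1, 0, 0, 0, 0, 0, -1]

```text
clock: 1.8
tcp_pos: [0.1778, -0.5731, 0.2313]
ee_rot: [0.0, 0.659, 0.752, -0.0]
contact_force: [0.3, 0.2, -0.2]
finger_gap: 1.001
grip_force: 0.0
```

Request:
servo_tool:
  motion:
    - [1, 0, 0, 0, 0, 0, -1]
    - [1, 0, 0, 0, 0, 0, -1]
    - [1, 0, 0, 0, 0, 0, -1]
    - [1, 0, 0, 0, 0, 0, -1]
    - [1, 0, 0, 0, 0, 0, -1]
    - [1, 0, 0, 0, 0, 0, -1]
    - [1, 0, 0, 0, 0, 0, -1]
    - [1, 0, 0, 0, 0, 0, -1]

```text
clock: 2.8
tcp_pos: [0.1778, -0.5731, 0.2313]
ee_rot: [0.0, 0.021, 1.0, -0.0]
contact_force: [-0.1, 0.7, -0.3]
finger_gap: 1.002
grip_force: 0.0
```

Request:
servo_tool:
  motion:
    - [1, 0, 0, 0, 0, 0, -0.24]
    - [1, -0.58, 0.81, 0, 0, 0, 0]
    - [1, -0.58, 0.81, 0, 0, 0, 0]
    - [1, -0.58, 0.81, 0, 0, 0, 0]
    - [1, -0.58, 0.81, 0, 0, 0, 0]
    - [1, -0.58, 0.81, 0, 0, 0, 0]
    - [1, -0.58, 0.81, 0, 0, 0, 0]
    - [1, -0.58, 0.81, 0, 0, 0, 0]

```text
clock: 3.8
tcp_pos: [0.3834, -0.2896, 0.2315]
ee_rot: [0.0, 0.003, 1.0, -0.0]
contact_force: [1.0, -0.2, -0.0]
finger_gap: 1.0
grip_force: 0.0
```

Request:
servo_tool:
  motion:
    - [1, -0.58, 0.81, 0, 0, 0, 0]
    - [1, -0.58, 0.81, 0, 0, 0, 0]
    - [1, -0.58, 0.81, 0, 0, 0, 0]
    - [1, -0.58, 0.81, 0, 0, 0, 0]
    - [1, -0.58, 0.81, 0, 0, 0, 0]
    - [1, -0.58, 0.81, 0, 0, 0, 0]
    - [1, -0.4, 0.7, 0, 0, 0, 0]
    - [1, 0, 0, 0, 0, 0, 0]

```text
clock: 4.8
tcp_pos: [0.579, -0.0118, 0.2309]
ee_rot: [-0.0, 0.002, 1.0, 0.0]
contact_force: [0.1, -1.0, -1.3]
finger_gap: 1.003
grip_force: 0.0
```

```bash
python3 - <<'E'
from h import *
s=sense();print(s["tcp_pos"],s["ee_rot"],s["q"])
c=camera("wrist");save(c,"w1")
for r in landmark_of("wrist","block_bar")[:2]: print(r["score"],r["pixel"],at_z(c,r["pixel"],.13))
Q=cloud(c).reshape(-1,3)
m=(abs(Q[:,0]-.586)<.05)&(abs(Q[:,1]+.003)<.03)&(Q[:,2]>.12)&(Q[:,2]<.145)
q=Q[m];print(len(q),q.min(0),q.max(0),np.median(q,0)) if m.any() else 0
if m.any(): print(cv2.minAreaRect(q[:,:2].astype(np.float32)*1000))
E
```

```text
[ 0.57902728 -0.01183883  0.23091897] [-1.69390421e-04  1.50505643e-03  9.99998838e-01  1.75287687e-04] [-2.46269782e-01  4.06089608e-02  3.02532274e-02  1.56085423e+00
  2.58030140e-04 -2.43259721e-01]
0.93 [74.6, 86.8] [ 0.49559331 -0.14355461  0.13      ]
0.76 [285.5, 213.5] [ 0.58449172 -0.0042733   0.13      ]
1376 [ 0.55496253 -0.00958679  0.12021871] [0.61407298 0.00333043 0.13803129] [ 0.58113934 -0.00334707  0.13471818]
((584.5267944335938, -3.2174110412597656), (59.11553955078125, 12.830366134643555), 0.4610672891139984)
```

View pics/w1.png

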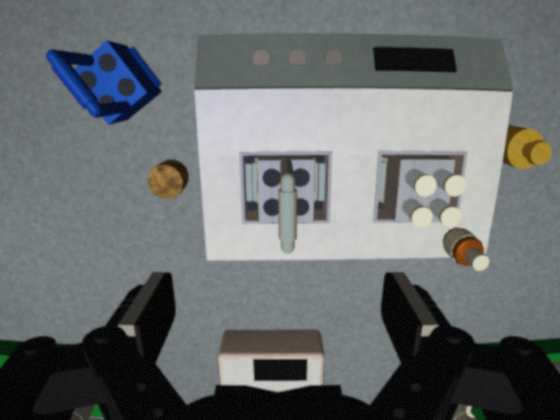

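The wrist view shows the bar at (287,213) over the right-hand well, centred at (0.5845, -0.003). I'll go down and grip it.

Request:
servo_tool:
  motion:
    - [1, -0.11, 0.17, 0, 0, 0, 0]
    - [1, 0, 0, 0.6, 0, 0, 0]
    - [1, 0, 0, 0.6, 0, 0, 0]
    - [1, 0, 0, 0.6, 0, 0, 0]
    - [1, 0, 0, 0.4, 0, 0, 0]
    - [1, 0, 0, 0.2, 0, 0, 0]
    - [1, 0, 0, 0, 0, 0, 0]

```text
clock: 5.78
tcp_pos: [0.5838, -0.0058, 0.1112]
ee_rot: [-0.0, 0.003, 1.0, -0.0]
contact_force: [0.4, 0.4, 0.3]
finger_gap: 1.001
grip_force: 0.0
```

Request:
servo_tool:
  motion:
    - [-1, 0, 0, 0, 0, 0, 0]
    - [-1, 0, 0, 0, 0, 0, 0]
    - [-1, 0, 0, 0, 0, 0, 0]
    - [-1, 0, 0, 0, 0, 0, 0]
    - [-1, 0, 0, 0, 0, 0, 0]
    - [-1, 0, 0, 0, 0, 0, 0]
    - [-1, 0, 0, 0, 0, 0, 0]
    - [-1, 0, 0, 0, 0, 0, 0]
  grip_force: 60

```text
clock: 6.78
tcp_pos: [0.5841, -0.0054, 0.1116]
ee_rot: [0.0, 0.003, 1.0, 0.0]
contact_force: [-1.3, 3.6, 5.3]
finger_gap: 0.13
grip_force: 58.6
```

Request:
servo_tool:
  motion:
    - [-1, 0, -0.057, -0.018, -0.2, 0, 0]
    - [-1, 0, -0.057, -0.018, -0.2, 0, 0]
    - [-1, 0, -0.057, -0.018, -0.2, 0, 0]
    - [-1, 0, -0.057, -0.018, -0.2, 0, 0]
    - [-1, 0, -0.057, -0.018, -0.2, 0, 0]
    - [-1, 0, -0.057, -0.018, -0.2, 0, 0]

```text
clock: 7.52
tcp_pos: [0.5841, -0.0236, 0.1155]
ee_rot: [0.001, 0.003, 0.994, 0.105]
contact_force: [1.1, 3.0, 4.1]
finger_gap: 0.13
grip_force: 59.6
```

Request:
servo_tool:
  motion:
    - [-1, 0, -0.057, -0.018, -0.2, 0, 0]
    - [-1, 0, -0.057, -0.018, -0.2, 0, 0]
    - [-1, 0, -0.057, -0.018, -0.2, 0, 0]
    - [-1, 0, 0, 0, 0, 0, 0]
    - [-1, 0, 0, 0, 0, 0, 0]

```text
clock: 8.15
tcp_pos: [0.5839, -0.0324, 0.1158]
ee_rot: [0.001, 0.003, 0.988, 0.157]
contact_force: [0.5, 2.1, 6.1]
finger_gap: 0.134
grip_force: 59.7
```

```bash
python3 - <<'E'
from h import *
c=camera("scene")
cv2.imwrite("pics/s2.png",cv2.resize(c["image"][170:270,210:340],None,fx=6,fy=6,interpolation=2)[...,::-1])
for t in ("block_left","block_right","block_bar"):
    for r in landmark_of("scene",t)[:2]: print(t,r["score"],r["pixel"])
E
```

```text
block_left 0.92 [292.5, 206.5]
block_left 0.65 [269.6, 239.8]
block_right 0.62 [251.8, 214.8]
block_right 0.57 [308.2, 213.9]
block_bar 0.71 [301.9, 181.2]
block_bar 0.55 [255.4, 206.5]
```

View pics/s2.png

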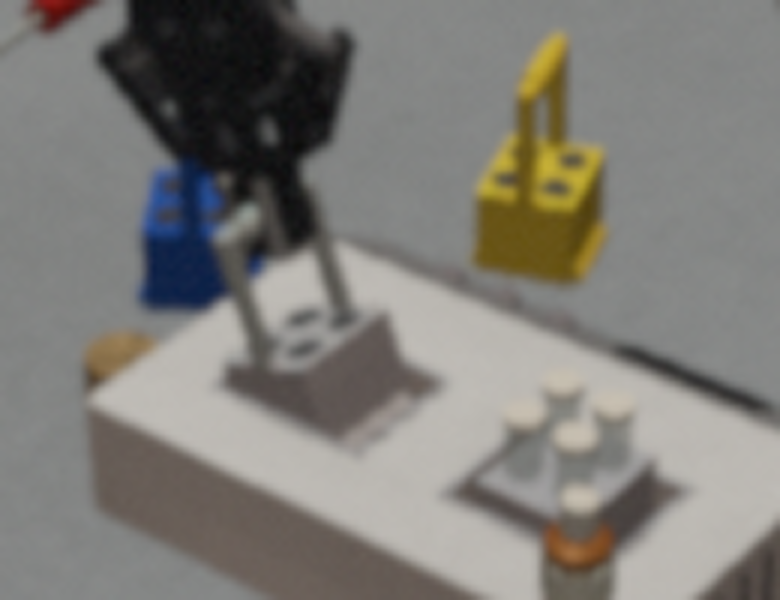

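The block is tilted about 18°, with its left end up and that bead visible under it at crop pixel (375,420). The TCP height matches a right foot that is still seated. Next I'll rock it back over the left end with a slight upward pull.

Request:
servo_tool:
  motion:
    - [-1, 0, 0.057, 0.018, 0.2, 0, 0]
    - [-1, 0, 0.057, 0.018, 0.2, 0, 0]
    - [-1, 0, 0.057, -0.024, 0.2, 0, 0]
    - [-1, 0, 0.057, -0.024, 0.2, 0, 0]
    - [-1, 0, 0.057, -0.024, 0.2, 0, 0]
    - [-1, 0, 0, 0, 0, 0, 0]
  grip_force: 80

```text
clock: 9.1
tcp_pos: [0.5835, -0.0175, 0.1209]
ee_rot: [-0.0, 0.003, 0.998, 0.069]
contact_force: [0.2, 4.3, -6.1]
finger_gap: 0.125
grip_force: 78.3
```

Request:
servo_tool:
  motion:
    - [-1, 0, 0.057, -0.026, 0.2, 0, 0]
    - [-1, 0, 0.057, -0.026, 0.2, 0, 0]
    - [-1, 0, 0.057, -0.026, 0.2, 0, 0]
    - [-1, 0, 0, 0, 0, 0, 0]

```text
clock: 9.6
tcp_pos: [0.5842, -0.0103, 0.1263]
ee_rot: [0.001, 0.003, 1.0, 0.016]
contact_force: [0.4, -0.6, -5.2]
finger_gap: 0.126
grip_force: 78.5
```

```bash
python3 - <<'E'
from h import *
c=camera("scene")
cv2.imwrite("pics/s3.png",cv2.resize(c["image"][170:270,210:340],None,fx=6,fy=6,interpolation=2)[...,::-1])
E
```

```text
(no output)
```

View pics/s3.png

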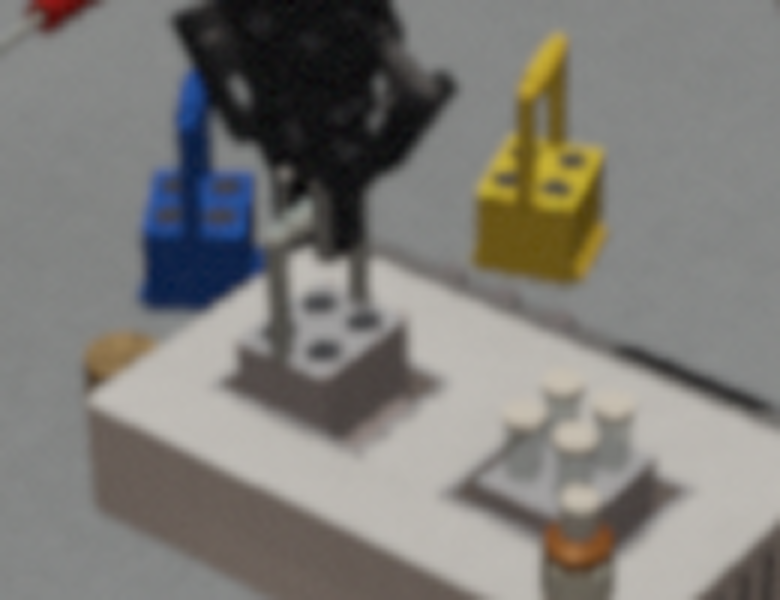

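The block is almost upright and about 14 mm up at both ends. The wrist force is close to the block's weight, so it looks free. I'll finish the rock, then lift.

Request:
servo_tool:
  motion:
    - [-1, 0, 0.057, -0.026, 0.2, 0, 0]
    - [-1, 0, 0.03, -0.026, 0.1, 0, 0]
    - [-1, 0, 0, 0, 0, 0, 0]

```text
clock: 10.02
tcp_pos: [0.584, -0.0057, 0.1286]
ee_rot: [0.0, 0.003, 1.0, -0.009]
contact_force: [0.7, -0.5, -5.1]
finger_gap: 0.121
grip_force: 78.5
```

Request:
servo_tool:
  motion:
    - [-1, 0, 0, -0.1, -0.1, 0, 0]
    - [-1, 0, 0, -0.1, 0, 0, 0]
    - [-1, 0, 0, -0.15, 0, 0, 0]
    - [-1, 0, 0, -0.2, 0, 0, 0]
    - [-1, 0, 0, -0.2, 0, 0, 0]
    - [-1, 0, 0, -0.1, 0, 0, 0]
    - [-1, 0, 0, 0, 0, 0, 0]
    - [-1, 0, 0, 0, 0, 0, 0]

```text
clock: 11.02
tcp_pos: [0.5837, -0.006, 0.1705]
ee_rot: [-0.0, 0.003, 1.0, 0.0]
contact_force: [-0.1, 0.3, -5.5]
finger_gap: 0.122
grip_force: 78.5
```

```bash
python3 - <<'E'
from h import *
s=sense();print(s["clock"],s["tcp_pos"],s["contact_force"],s["ft_torque"])
c=camera("scene")
cv2.imwrite("pics/s4.png",cv2.resize(c["image"][150:270,210:340],None,fx=5,fy=5,interpolation=2)[...,::-1])
E
```

```text
11.025 [ 0.58373569 -0.00595407  0.17053502] [-0.14239543  0.25187254 -5.4604672 ] [0.01807032 0.04278361 0.00288384]
```

View pics/s4.png

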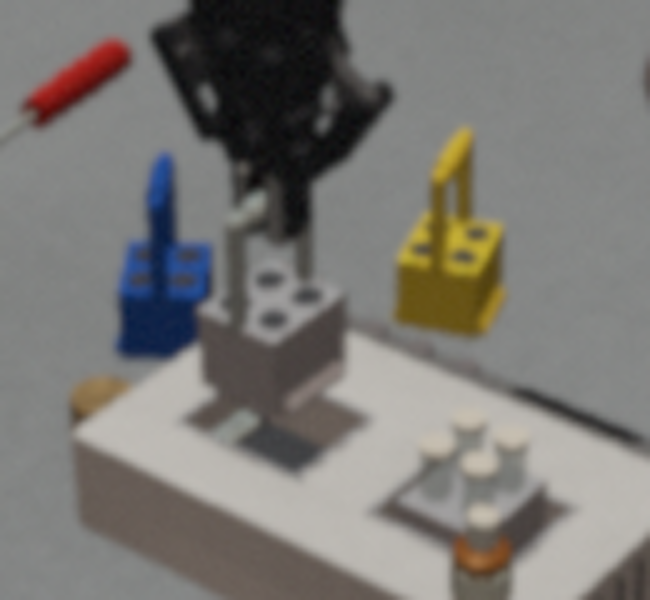

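The block hangs upright about 27 mm above the deck, over its own empty well at crop pixel (280,430), and everything else is where it was. I'll hand it in.

```bash
python3 -c "
from station import sign_off
print(sign_off())"
```

```text
the job is handed in; nothing more can be done
None
```

The block was rocked free left end first, then right, and handed in at about 11 s, gripped and upright about 27 mm above the deck over its own well; I saw nothing else move, but sign-off returned no verdict.

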